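Turn an optics base plate over on the turn-over stand

ROBOT

A 6-joint arm with a two-finger parallel gripper is mounted at the origin on the work surface. World frame = base frame: x ahead of the robot, y to its left, z up, the work surface at z = 0. Lengths are in mm, angles in rad, forces in N, time in s.
With the tool pointing down it reaches from about 275 to 725 mm from the base axis. Payload 5.6 kg.
Tool frame: the origin (TCP) lies at the very end of the fingers, on their centre line; the grasp point (between the pads) lies ctrl.tcp_to_grasp behind it (ctrl.tcp_to_grasp is the distance from the TCP to the grasp point, in mm); z points along the fingers, y is the direction in which the jaws open and shut (so a half turn about z gives the same grasp; the last joint's range is limited). The gripper opens to 85 mm and grips with 20 to 120 N. Pads are 22 mm wide; open, the fingers measure 114 mm over their backs; the gripper's body (76 mm by 85 mm) begins 54 mm behind the grasp point. The pads swing forward as they close: fully open they stand 13 mm farther back than shut.
Start: joints at [1.568, 0.255, 0.108, 0, -1.424, -0.285], TCP at [156.086, 527.38, 231.283] pointing down, gripper open.
Joint ranges: [-2.95, 2.95], [-1.21, 1.97], [-1.09, 1.5], [-2.87, 1.71], [-2.94, -0.07], [-3.05, 3.05]. Speed limits (rad/s): [2.57, 2.57, 3.14, 3.14, 3.14, 3.14].

INTERFACE

Orientations are given as a rotation vector (axis times angle).
In Python, from rig import ctrl gives the robot as it stands.
- The arm moves only by the tool apply_moves, never from a script. Its argument "rows" is a list of rows, each a list of 7 numbers: the shift along the tool's x, y, z in m, then the turn, a rotation vector about the tool's x, y, z in rad, then the finger opening in m, from 0 to 0.0854. A call has 1 to 8 rows; each row shifts and turns the commanded pose from where the row before left it, along the tool's axes as they then stand; what a row does not reach is not made up. A row lasts 1/8 s, in which the tool goes at most 62.5 mm and 10.7 degrees, less where a joint would pass 70% of its speed; a pose out of reach is approached as far as the arm can. A call is refused whole if a number of a shift passes 0.0625 or a number of a turn 0.188, either way. A call with a gripper value outside its range is refused whole. The fingers move at their own pace and stop on an object; "grip_force" is the grip in N (left out, the last holds). Time passes only in rows, so rows that do not move let the fingers close. It gives the time, the measured TCP pose, the force and the opening at its end, in the units of the state.
- ctrl.get_obs(): the state, without advancing time (a new reading comes with each control period).
- ctrl.get_image(name): name is "side" or "top"; returns the picture (384x512x3 uint8, blue, green, red); there is no depth.
- ctrl.camera_params(name): a dict with "fx", "fy", "cx", "cy" (pixels), "dist" ([k1, k2, p1, p2, k3] as OpenCV has them; the pictures are not rectified), "R" (3x3) and "t" (3): a world point X has camera coordinates R X + t. Camera axes: x right, y down, z forward; pixel columns grow to the right and rows downward; lengths in mm; the calibration is good to about 2 mm. A picture is of the moment at which its call begins. camera_params takes no time and is no camera call.
- ctrl.close_job(): hands the job in, once; it reports no verdict.
The state is a dict: "time": time; "joint_pos": joint angles; "joint_velocities": joint speeds; "joint_efforts": joint torques, N m; "eef_pos": TCP position; "tcp_rot": TCP orientation; "contact_force": force on the tool from outside, world axes, zero at the start; "ft_torque": the same for the moment, N m; "opening": opening from 0.0 (shut) to 1.0 (fully open).
Only numpy, scipy, OpenCV 4.12 (cv2) and the standard library are available. Lean on these libraries where they do the work, as an engineer would, in place of code of your own. Each camera call takes 0.05 s, during which the arm holds its last target.

TASK

The long rectangular base plate on the optical table lies with its two rubber pads up. Pick it up, hold it level just above the turn-over stand with only its rear third over the shelf and the rest out over the ramp, and let it go so that it tips over the lip, turns over by itself and lies pads down on the ramp. Leave the square plate where it is.

Things in the scene. Friction and masses are not known exactly. Their poses are not given: they have to be found in the camera images.
- plate_center (a point): The long base plate: bare aluminium, 70 x 40 x 10 mm, about 75 g, loose, flat on the table, two black rubber pads (22 mm discs, flush) in a row along its length on the upper face. This point is its centre, 5 mm above its underside; x along the 70 mm, y along the 40 mm, z out of the pad face (up at the start, down when turned over). Either end may lead.
- lip (a point): Middle of the front edge of the fixed dark steel turn-over stand's flat top shelf, 155 mm up. y runs along the 96 mm edge, x points level out over the ramp, z up; shelf reaches 30 mm back from the edge. Side cheeks in front are only 60 mm high. A level plate, length along x, centre 9 to 17 mm out from the edge (18 to 26 mm of it over the shelf), let go 3 to 12 mm above the shelf, flips.
- rest (a point): Where the turned-over plate's centre comes to rest, 5 mm above the stand's ramp, axes as the lip's. The ramp, 80 mm wide between the cheeks (84 mm apart), rises 20 degrees along x from its foot (12 mm above the table, at a wall 22 mm behind the lip edge) to 47 mm high, 74 mm in front of the edge. The plate lands on its leading end, then falls over up the ramp.
- square_center (a point): A similar but square aluminium plate, 45 x 45 x 10 mm, with one pad on top; not wanted. This point is its centre, z up.
Mind the look-alikes: they are no part of the job. Leave any turquoise or white look-alike of the part that bears lip alone. Leave any orange or pink look-alike of the part that bears plate_center alone.

How it is judged (in metres and radians):
On the way, in this order (a step that is already met when the one before it is completed fails the run):
1. the long plate is lifted off the table, still pads up (height (world z) of plate_center above 0.05 m and angle between plate_center's own z axis and vertical below 0.6 rad), for 0.2 s.
2. the plate is held level just above the shelf, its rear part over the shelf and its centre beyond the lip (z of plate_center in the frame of lip between 0 and 0.06 m and x of plate_center in the frame of lip between 0 and 0.033 m and horizontal distance between plate_center and lip below 0.04 m and angle between plate_center's own z axis and vertical below 0.35 rad), for 0.1 s.
3. let go at the lip, the plate tips over past 45 degrees with no finger on it (angle between plate_center's own z axis and vertical between 0.8 and 2.4 rad and horizontal distance between plate_center and lip below 0.07 m and contact force between the fingers and plate below 0.2 N).
At the end, for the whole second after the job is handed in: The long plate lies pads down on the ramp (its pad face within 35 degrees of straight down; the ramp itself is 20), its centre within 20 mm of the rest point, still and released; the square plate is within 30 mm of where it was (angle between plate_center's own z axis and vertical above 2.53 rad and distance between plate_center and rest below 0.02 m and linear speed of plate below 0.02 m/s and contact force between the fingers and plate below 0.2 N); the robot touches nothing.
It fails at once if the square plate was moved more than 30 mm (distance of square_center from where it was at the start of the episode above 0.03 m).
It also fails if it takes over 42 s, if anything falls off the work surface, if the arm or the gripper's body presses on something with over 40 N, if the wrist force passes 120 N, or if a joint passes its speed limit or range.

## Working session

There is one attempt and no reset: what is moved stays moved. The work goes in short steps, Python scripts to look and compute and a tool call to move; the robot and the scene stay as the last step left them, time stands still between calls to the robot, and variables do not carry over. Pictures are saved under pics/ and viewed, and the job is handed in when it is done.

Besides the shell and the picture viewer there is one more tool, called as name(argument=value, ...) on one line, values as JSON. apply_moves: Moves the arm, as the interface text tells. Its arguments: {"type":"object","properties":{"rows":{"type":"array"},"grip_force":{"type":"number"}},"required":["rows"]}

```bash
mkdir -p pics; ls
python3 - <<'E'
from rig import ctrl
import cv2
for n in("top","side"):
    im=ctrl.get_image(n); cv2.imwrite(f"pics/{n}0.png",im)
    p=ctrl.camera_params(n); print(n,p)
print(ctrl.get_obs(), ctrl.tcp_to_grasp)
E
```

```text
pics
top {'fx': 373.55121160444594, 'fy': 373.55121160444594, 'cx': 256.93411396175594, 'cy': 192.87382592176985, 'dist': array([-0.11001166,  0.        ,  0.        ,  0.        ,  0.        ]), 'R': array([[ 0.02922099, -0.99931294, -0.02279879],
       [-0.98138854, -0.0243511 , -0.19048242],
       [ 0.18979638,  0.02794056, -0.98142583]]), 't': array([ 23.30906984, 521.778277  , 896.22618261])}
side {'fx': 448.963889188233, 'fy': 448.963889188233, 'cx': 268.3177664106474, 'cy': 183.34843376775027, 'dist': array([0.02587652, 0.        , 0.        , 0.        , 0.        ]), 'R': array([[ 0.99004606, -0.14052895, -0.007772  ],
       [-0.07872202, -0.50714124, -0.85826022],
       [ 0.11666891,  0.85032898, -0.51315591]]), 't': array([-492.1576198 ,  165.45728541, 1348.20329513])}
{'time': 0.1, 'joint_pos': array([ 1.56762356e+00,  2.55724048e-01,  1.07149073e-01, -4.39442217e-04,
       -1.42392695e+00, -2.84560786e-01]), 'joint_velocities': array([ 0.00028355, -0.00163058,  0.00212793,  0.00152242,  0.00078186,
        0.00039763]), 'joint_efforts': array([-2.32496204e-03, -3.87604165e+01,  2.38474810e+01,  5.37797749e+00,
       -3.79786914e-03,  7.01986011e-06]), 'eef_pos': array([155.91532283, 526.97370157, 230.47049875]), 'tcp_rot': array([ 3.10739070e+00, -4.50262933e-01, -3.00144772e-04]), 'contact_force': array([0.42028832, 0.94939368, 0.28341756]), 'ft_torque': array([-0.01928495,  0.01509053,  0.05282031]), 'opening': 0.9978516472172665} 18.700000000000003
```

View pics/top0.png

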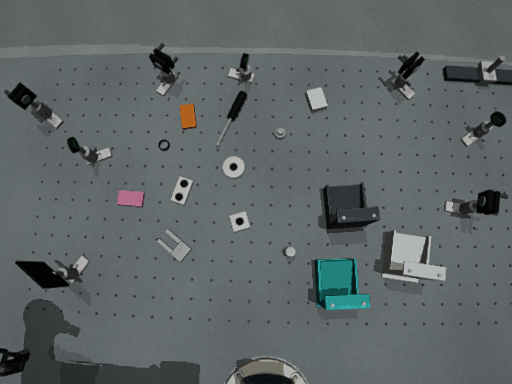

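View pics/side0.png

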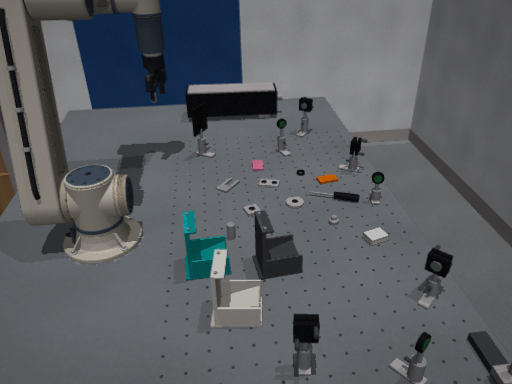

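The top view shows the long plate with two pads at about (181,190), the square plate at (239,221), and the dark stand at about (350,207) with its shelf at the near edge. The next step is zoomed crops for measuring.

Run:
```python
import cv2,numpy as np
t=cv2.imread("pics/top0.png"); s=cv2.imread("pics/side0.png")
def crop(im,x0,y0,w,h,k): return cv2.resize(im[y0:y0+h,x0:x0+w],None,fx=k,fy=k,interpolation=cv2.INTER_CUBIC)
a=crop(t,315,175,72,64,5.5); b=crop(s,245,200,64,80,5)
b=cv2.convertScaleAbs(b,alpha=2.2,beta=10);a=cv2.convertScaleAbs(a,alpha=2.2,beta=10)
H=max(a.shape[0],b.shape[0])
o=np.zeros((H,a.shape[1]+b.shape[1],3),np.uint8);o[:a.shape[0],:a.shape[1]]=a;o[:b.shape[0],a.shape[1]:]=b
cv2.imwrite("pics/crop1.png",o); print(o.shape,a.shape)
a=crop(t,165,170,32,40,10); b=crop(s,250,170,40,24,10)
o=np.zeros((400,720,3),np.uint8);o[:400,:320]=a;o[:240,320:]=b
cv2.imwrite("pics/crop2.png",o)
```

```text
(400, 716, 3) (352, 396, 3)
```

View pics/crop1.png

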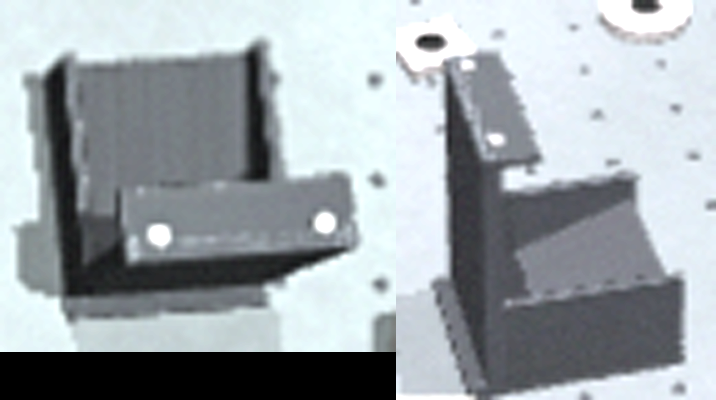

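View pics/crop2.png

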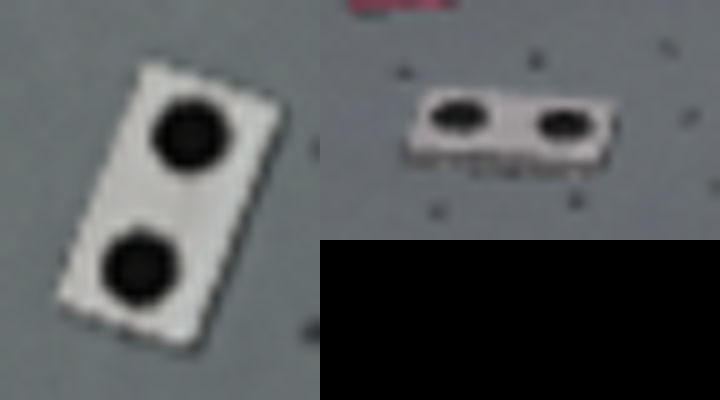

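```bash
cat > h.py <<'E'
from rig import ctrl
import cv2,numpy as np
P={n:ctrl.camera_params(n) for n in("top","side")}
def ray(n,uv):
    p=P[n];K=np.array([[p['fx'],0,p['cx']],[0,p['fy'],p['cy']],[0,0,1]])
    q=cv2.undistortPoints(np.array(uv,float).reshape(-1,1,2),K,p['dist']).reshape(-1,2)
    R=p['R'];d=np.c_[q,np.ones(len(q))]@R; c=-R.T@p['t']; return c,d
def onz(n,uv,z):
    c,d=ray(n,uv); return c+d*((z-c[2])/d[:,2])[:,None]
def tri(a,b):
    c1,d1=ray("top",a);c2,d2=ray("side",b);o=[]
    for u,v in zip(d1,d2):
        M=np.c_[u,-v]; x=np.linalg.lstsq(M,c2-c1,rcond=None)[0]
        A=c1+u*x[0];B=c2+v*x[1];o.append(np.r_[(A+B)/2,np.linalg.norm(A-B)])
    return np.array(o)
def proj(n,X):
    p=P[n];K=np.array([[p['fx'],0,p['cx']],[0,p['fy'],p['cy']],[0,0,1]])
    return cv2.projectPoints(np.array(X,float).reshape(-1,3),cv2.Rodrigues(p['R'])[0],p['t'],K,p['dist'])[0].reshape(-1,2)
def blob(im,x0,y0,x1,y1,lo,hi,sel):
    g=cv2.cvtColor(im,cv2.COLOR_BGR2GRAY)[y0:y1,x0:x1]
    k=4;g=cv2.resize(g,None,fx=k,fy=k,interpolation=cv2.INTER_CUBIC)
    m=cv2.inRange(g,lo,hi);cs,_=cv2.findContours(m,cv2.RETR_LIST,cv2.CHAIN_APPROX_NONE)
    r=[]
    for c in cs:
        A=cv2.contourArea(c)/k/k
        if sel[0]<A<sel[1]:
            M=cv2.moments(c);u=(M['m10']/M['m00']+.5)/k-.5+x0;v=(M['m01']/M['m00']+.5)/k-.5+y0
            rr=cv2.boxPoints(cv2.minAreaRect(c));r.append((A,u,v,(rr+.5)/k-.5+[x0,y0]))
    return r
E
python3 - <<'E'
from h import *
np.set_printoptions(precision=1,suppress=True)
t=cv2.imread("pics/top0.png"); s=cv2.imread("pics/side0.png")
u=lambda L,k,x,y:[((a+.5)/k-.5+x,(b+.5)/k-.5+y) for a,b in L]
ct=u([(122,187),(352,175),(357,246),(127,262)],5.5,315,175)
cs=u([(496-396,55),(540-396,159),(492-396,162),(447-396,62)],5,245,200)
print("top z155",onz("top",ct,155));print("side z155",onz("side",cs,155));print("tri",tri(ct,cs))
st=u([(160,235),(325,222)],5.5,315,175);ss=u([(72,65),(101,139)],5,245,200)
print("screws",tri(st,ss),onz("top",st,155),onz("side",ss,155))
print("plate top view")
for r in blob(t,165,170,198,212,120,255,(60,900)): print(r[0],r[1:3],onz("top",r[3],10), onz("top",[r[1:3]],10))
for r in blob(t,165,170,198,212,0,60,(20,200)): print("pad",r[0],onz("top",[r[1:3]],10))
for r in blob(s,250,170,290,194,0,50,(5,100)): print("padside",r[0],onz("side",[r[1:3]],10))
for r in blob(t,228,208,252,236,120,255,(60,900)): print("sq",r[0],onz("top",r[3],10), onz("top",[r[1:3]],10))
E
```

```text
top z155 [[ 469.4 -144.8  155. ]
 [ 476.6 -239.4  155. ]
 [ 447.5 -240.6  155. ]
 [ 438.9 -146.5  155. ]]
side z155 [[ 466.8 -151.5  155. ]
 [ 476.2 -245.4  155. ]
 [ 452.3 -244.2  155. ]
 [ 440.3 -154.   155. ]]
tri [[ 468.8 -145.5  151.     2.5]
 [ 477.1 -240.5  151.3    0.2]
 [ 450.2 -241.5  152.6    4.9]
 [ 440.2 -147.4  150.4    1.5]]
screws [[ 450.4 -159.9  155.9    0.7]
 [ 457.  -227.3  156.2    0.3]] [[ 450.2 -160.   155. ]
 [ 457.  -227.7  155. ]] [[ 451.  -158.5  155. ]
 [ 457.4 -225.7  155. ]]
plate top view
378.125 (181.13563360881543, 189.72583333333333) [[504.7 271.8  10. ]
 [574.2 250.7  10. ]
 [560.2 211.2  10. ]
 [491.3 232.6  10. ]] [[532.3 241.5  10. ]]
pad 35.75 [[513.9 247.3  10. ]]
pad 34.8125 [[550.5 236.1  10. ]]
padside 6.6875 [[550.3 233.7  10. ]]
padside 6.40625 [[514.4 245.7  10. ]]
sq 302.59375 [[468.6 113.4  10. ]
 [483.3  67.   10. ]
 [438.2  52.6  10. ]
 [423.6  98.5  10. ]] [[453.4  82.7  10. ]]
```

```bash
cat >> h.py <<'E'
from scipy.spatial.transform import Rotation as Ro
def go(x,y,z,yaw):
    o=ctrl.get_obs();R=Ro.from_rotvec(o['tcp_rot']).as_matrix()
    D=np.array([[1,0,0],[0,-1,0],[0,0,-1.]]);c,s=np.cos(np.radians(yaw)),np.sin(np.radians(yaw))
    T=np.array([[c,-s,0],[s,c,0],[0,0,1]])@D
    print("shift tool mm",R.T@(np.array([x,y,z])-o['eef_pos']),"turn",Ro.from_matrix(R.T@T).as_rotvec(),"pos",o['eef_pos'],"yaw",np.degrees(np.arctan2(R[1,0],R[0,0])),"t",o['time'],"j",o['joint_pos'],"F",o['contact_force'],o['opening'])
E
python3 -c "
from h import *
np.set_printoptions(precision=4,suppress=True)
go(532.2,240.9,120,-17.1)"
```

```text
shift tool mm [442.0013 167.3079 110.7922] turn [ 0.0018 -0.0001  0.0107] pos [155.9153 526.9737 230.4705] yaw -16.48962098226338 t 0.1 j [ 1.5676  0.2557  0.1071 -0.0004 -1.4239 -0.2846] F [0.4203 0.9494 0.2834] 0.9978516472172665
```

apply_moves(rows=[[0.0276,0.0104,0,0,0,0.0107,0.0854],[0.0276,0.0104,0,0,0,0,0.0854],[0.0276,0.0104,0,0,0,0,0.0854],[0.0276,0.0104,0,0,0,0,0.0854],[0.0276,0.0104,0,0,0,0,0.0854],[0.0276,0.0104,0,0,0,0,0.0854],[0.0276,0.0104,0,0,0,0,0.0854],[0.0276,0.0104,0,0,0,0,0.0854]], grip_force=40)

```text
time: 1.1
eef_pos: [343.3, 382.3, 230.8]
tcp_rot: [3.106, -0.467, -0.001]
contact_force: [-0.4, 0.6, -0.5]
opening: 1.0
```

apply_moves(rows=[[0.0276,0.0104,0,0,0,0,0.0854],[0.0276,0.0104,0,0,0,0,0.0854],[0.0276,0.0104,0,0,0,0,0.0854],[0.0276,0.0104,0.02,0,0,0,0.0854],[0.0276,0.0104,0.02,0,0,0,0.0854],[0.0276,0.0104,0.02,0,0,0,0.0854],[0.0276,0.0104,0.02,0,0,0,0.0854],[0,0,0,0,0,0,0.06]])

```text
time: 2.1
eef_pos: [505.9, 254.8, 148.7]
tcp_rot: [3.102, -0.471, -0.006]
contact_force: [-0.1, 0.2, 0.2]
opening: 0.816
```

```bash
python3 -c "
from h import *
np.set_printoptions(precision=4,suppress=True)
go(532.2,240.9,60,-17.1)"
```

```text
shift tool mm [29.5458  5.1125 88.6371] turn [ 0.0042  0.003  -0.0027] pos [505.8677 254.8238 148.7038] yaw -17.25742206626487 t 2.1 j [ 0.7424  0.3282 -0.0027 -0.0005 -1.245   0.5274] F [-0.0916  0.2041  0.2075] 0.8157563085114774
```

apply_moves(rows=[[0.015,0.0025,0.022,0,0,0,0.065],[0.0145,0.0026,0.022,0,0,0,0.065],[0,0,0.022,0,0,0,0.065],[0,0,0.022,0,0,0,0.065],[0,0,0,0,0,0,0.065],[0,0,0,0,0,0,0.065]])

```text
time: 2.85
eef_pos: [533.2, 243.9, 64.6]
tcp_rot: [-3.106, 0.466, -0.002]
contact_force: [0.9, -0.9, 0.2]
opening: 0.759
```

```bash
python3 -c "
from h import *
np.set_printoptions(precision=4,suppress=True)
go(532.2,240.9,1.5,-17.1)
t=ctrl.get_image('top');s=ctrl.get_image('side')
a=cv2.resize(t[150:230,140:230],None,fx=4,fy=4,interpolation=2);b=cv2.resize(s[120:220,210:310],None,fx=4,fy=4,interpolation=2)
o=np.zeros((400,760,3),np.uint8);o[:320,:360]=a;o[:,360:]=b;cv2.imwrite('pics/g1.png',o)"
```

```text
shift tool mm [-0.1886  3.2666 63.0879] turn [-0.0012 -0.0013  0.0007] pos [533.2352 243.9211  64.5919] yaw -17.05830830835173 t 2.85 j [ 0.6958  0.4261 -0.0841  0.0006 -1.0589  0.577 ] F [ 0.8952 -0.9433  0.2439] 0.7585840669819451
```

View pics/g1.png

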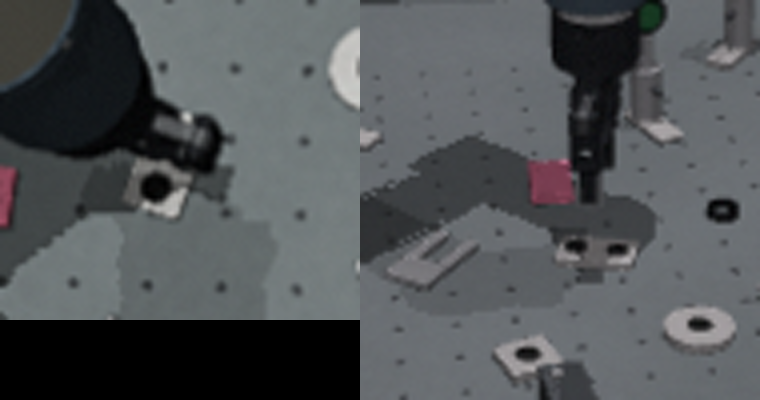

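The gripper hangs above the plate, which hasn't moved; the side view has its pads at about (575,245) and (617,249) in the crop. I'll correct 3 mm along tool y and go down.

apply_moves(rows=[[-0.0001,0.0032,0.01,0,0,0,0.065],[0,0,0.015,0,0,0,0.065],[0,0,0.015,0,0,0,0.065],[0,0,0.013,0,0,0,0.065],[0,0,0.005,0,0,0,0.065],[0,0,0,0,0,0,0.065],[0,0,0,0,0,0,0.065]])

```text
time: 3.82
eef_pos: [532.2, 240.5, 5.8]
tcp_rot: [-3.106, 0.467, -0.001]
contact_force: [0.5, -0.6, -0.1]
opening: 0.758
```

```bash
python3 -c "
from h import *
np.set_printoptions(precision=4,suppress=True)
go(532.2,240.9,1.5,-17.1)"
```

```text
shift tool mm [-0.0858 -0.4314  4.2879] turn [-0.0007 -0.0007  0.0001] pos [532.1514 240.4603   5.7877] yaw -17.0931775714644 t 3.825 j [ 0.6921  0.4846 -0.1607  0.0002 -0.9244  0.5802] F [ 0.4917 -0.5838 -0.0788] 0.7579866380725191
```

apply_moves(rows=[[0,0,0.0035,0,0,0,0.065],[0,0,0,0,0,0,0.065],[0,0,0,0,0,0,0.03],[0,0,0,0,0,0,0.03],[0,0,0,0,0,0,0.03],[0,0,0,0,0,0,0.03],[0,0,0,0,0,0,0.03],[0,0,0,0,0,0,0.03]], grip_force=40)

```text
time: 4.82
eef_pos: [532.1, 240.4, 2.2]
tcp_rot: [-3.106, 0.467, -0.001]
contact_force: [-1.1, 0.4, 4.9]
opening: 0.458
```

```bash
python3 -c "
from h import *
np.set_printoptions(precision=4,suppress=True)
go(532.2,240.9,1.5,-17.1)"
```

```text
shift tool mm [-0.0186 -0.5554  0.6832] turn [-0.0006 -0.0006  0.0001] pos [532.054  240.3634   2.1829] yaw -17.096762103540836 t 4.825 j [ 0.6921  0.4888 -0.1647  0.0002 -0.9165  0.5802] F [-1.1224  0.3522  4.9277] 0.45823456580009286
```

The jaws stopped at about 39 mm, so the plate is gripped. Lifting it now.

apply_moves(rows=[[0,0,-0.01,0,0,0,0.03],[0,0,-0.02,0,0,0,0.03],[0,0,-0.035,0,0,0,0.03],[0,0,-0.035,0,0,0,0.03],[0,0,-0.035,0,0,0,0.03],[0,0,-0.035,0,0,0,0.03],[0,0,-0.035,0,0,0,0.03],[0,0,-0.015,0,0,0,0.03]], grip_force=60)

```text
time: 5.82
eef_pos: [532.1, 240.4, 223.7]
tcp_rot: [-3.105, 0.467, -0.003]
contact_force: [0.4, 0.3, -1.0]
opening: 0.443
```

apply_moves(rows=[[0,0,0,0,0,0,0.03],[0,0,0,0,0,0,0.03],[0,0,0,0,0,0,0.03]])

```text
time: 6.2
eef_pos: [531.2, 239.9, 220.2]
tcp_rot: [3.105, -0.467, -0.003]
contact_force: [-0.7, -0.5, -1.3]
opening: 0.447
```

```bash
python3 -c "
from h import *
np.set_printoptions(precision=4,suppress=True)
go(486,-192,220,5.2)
t=ctrl.get_image('top');s=ctrl.get_image('side');cv2.imwrite('pics/t2.png',t)
cv2.imwrite('pics/s2.png',s)
print(proj('top',[532,240,222]),proj('side',[532,240,222]))
a=cv2.resize(t[130:230,120:220],None,fx=4,fy=4,interpolation=2);b=cv2.resize(s[50:150,210:300],None,fx=4,fy=4,interpolation=2)
o=np.zeros((400,760,3),np.uint8);o[:,:400]=a;o[:,400:]=b;cv2.imwrite('pics/g2.png',o)"
```

```text
shift tool mm [ 83.8705 426.0486   0.9612] turn [ 0.0019  0.0023 -0.3893] pos [531.1707 239.8705 220.1523] yaw -17.10765269347259 t 6.2 j [ 0.6921  0.3259  0.1777 -0.0004 -1.4255  0.5802] F [-0.6832 -0.4539 -1.2722] 0.4468483343845573
[[159.796  170.0313]] [[268.0467 126.8707]]
```

View pics/g2.png

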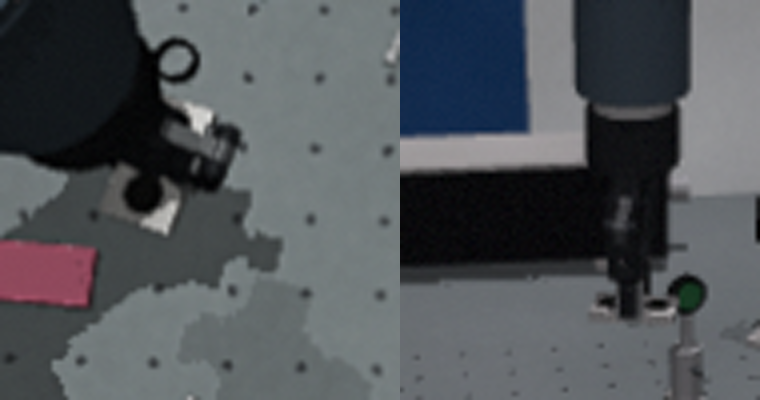

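apply_moves(rows=[[0.0025,0.013,0,0,0,0,0.03],[0.005,0.025,0,0,0,0,0.03],[0.005,0.025,0,0,0,0,0.03],[0.005,0.025,0,0,0,0,0.03],[0.005,0.025,0,0,0,0,0.03],[0.005,0.025,0,0,0,0,0.03],[0.005,0.025,0,0,0,0,0.03],[0.005,0.025,0,0,0,0,0.03]])

```text
time: 7.3
eef_pos: [511.8, 47.3, 222.1]
tcp_rot: [-3.106, 0.468, -0.001]
contact_force: [-0.4, 0.2, -0.9]
opening: 0.446
```

apply_moves(rows=[[0.005,0.025,0,0,0,0,0.03],[0.005,0.025,0,0,0,0,0.03],[0.005,0.025,0,0,0,0,0.03],[0.005,0.025,0,0,0,0,0.03],[0.005,0.025,0,0,0,0,0.03],[0.005,0.025,0,0,0,0,0.03],[0.005,0.025,0,0,0,0,0.03],[0.0025,0.013,0,0,0,0,0.03]])

```text
time: 8.3
eef_pos: [492.0, -143.1, 222.0]
tcp_rot: [3.106, -0.47, 0.0]
contact_force: [0.6, -0.9, -0.4]
opening: 0.442
```

apply_moves(rows=[[0,0,0,0,0,-0.065,0.03],[0,0,0,0,0,-0.065,0.03],[0,0,0,0,0,-0.065,0.03],[0,0,0,0,0,-0.065,0.03],[0,0,0,0,0,-0.065,0.03],[0,0,0,0,0,-0.064,0.03],[0,0,0,0,0,0,0.03],[0,0,0,0,0,0,0.03]])

```text
time: 9.3
eef_pos: [492.7, -141.4, 221.8]
tcp_rot: [-3.138, -0.14, -0.0]
contact_force: [-0.2, -0.3, -0.9]
opening: 0.439
```

```bash
python3 -c "
from h import *
np.set_printoptions(precision=4,suppress=True)
go(486,-192,190,5.2)"
```

```text
shift tool mm [-11.1798  49.8355  31.8265] turn [-0.     -0.0001 -0.0016] pos [ 492.6949 -141.3686  221.8299] yaw 5.107717697248429 t 9.3 j [ 0.0265  0.1839 -0.0073 -0.     -1.3794  1.6334] F [-0.1708 -0.2723 -0.9092] 0.43937999739890204
```

apply_moves(rows=[[-0.003,0.012,0,0,0,0,0.03],[-0.003,0.014,0,0,0,0,0.03],[-0.003,0.014,0,0,0,0,0.03],[-0.0022,0.0098,0.01,0,0,0,0.03],[0,0,0.012,0,0,0,0.03],[0,0,0.01,0,0,0,0.03],[0,0,0,0,0,0,0.03],[0,0,0,0,0,0,0.03]])

```text
time: 10.3
eef_pos: [486.5, -191.7, 190.0]
tcp_rot: [3.138, 0.143, 0.001]
contact_force: [-0.4, 0.1, -0.3]
opening: 0.443
```

```bash
python3 -c "
from h import *
np.set_printoptions(precision=4,suppress=True)
go(486,-192,164,5.2)
t=ctrl.get_image('top');s=ctrl.get_image('side');cv2.imwrite('pics/t3.png',t)
cv2.imwrite('pics/s3.png',s)
a=cv2.resize(t[160:240,310:390],None,fx=5,fy=5,interpolation=2);b=cv2.resize(s[190:270,240:312],None,fx=5,fy=5,interpolation=2)
o=np.zeros((400,760,3),np.uint8);o[:,:400]=a;o[:,400:]=b;o=cv2.convertScaleAbs(o,alpha=1.8);cv2.imwrite('pics/g3.png',o)"
```

```text
shift tool mm [-0.5049  0.2923 26.0493] turn [ 0.0003 -0.0004  0.0004] pos [ 486.4657 -191.655   190.0494] yaw 5.2201650426625665 t 10.3 j [-0.0753  0.2176 -0.0462  0.0003 -1.3066  1.7372] F [-0.3593  0.0967 -0.3395] 0.44324236996793115
```

View pics/g3.png

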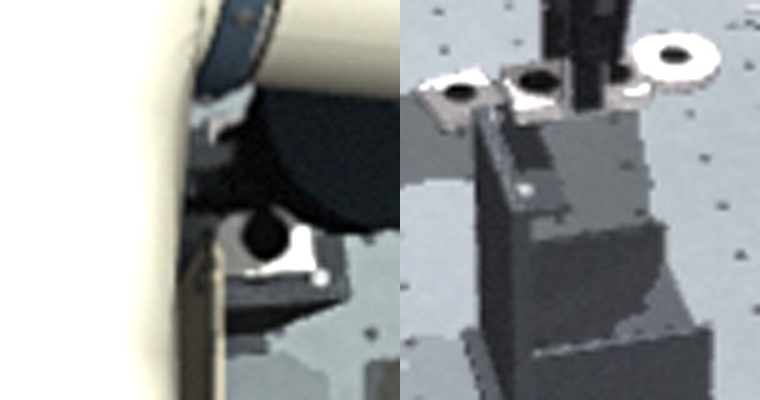

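Run:
```python
from h import *
np.set_printoptions(precision=2,suppress=True)
u=lambda L,k,x,y:[((a+.5)/k-.5+x,(b+.5)/k-.5+y) for a,b in L]
a=u([(266,237)],5,310,160);b=u([(141,81)],5,240,190)
p=tri(a,b);print("pad",p,onz("top",a,198),onz("side",b,198))
a=u([(320,277)],5,310,160);b=u([(125,190)],5,240,190)
print("screw",tri(a,b))
t=np.radians(5.2);x=np.array([np.cos(t),np.sin(t)])
print("plate c",p[0,:2]+19.15*x)
```

```text
pad [[ 468.83 -192.61  197.01    2.35]] [[ 467.48 -192.28  198.  ]] [[ 469.82 -193.83  198.  ]]
screw [[ 456.72 -227.29  155.67    0.18]]
plate c [ 487.9  -190.88]
```

Both views agree with the hand pose to about 2 mm: the plate's centre is 13–15 mm out from the lip. I'll shift 1 mm back and go down to about 7 mm above the shelf.

apply_moves(rows=[[-0.001,0.0003,0.006,0,0,0,0.03],[0,0,0.008,0,0,0,0.03],[0,0,0.007,0,0,0,0.03],[0,0,0.005,0,0,0,0.03],[0,0,0,0,0,0,0.03],[0,0,0,0,0,0,0.03],[0,0,0,0,0,0,0.03]])

```text
time: 11.28
eef_pos: [485.4, -192.3, 164.1]
tcp_rot: [3.138, 0.142, 0.001]
contact_force: [-0.0, 0.2, -0.7]
opening: 0.444
```

```bash
python3 -c "
from h import *
np.set_printoptions(precision=4,suppress=True)
go(485.5,-192,164,5.2)
s=ctrl.get_image('side')
b=cv2.resize(s[190:270,240:340],None,fx=6,fy=6,interpolation=2)
cv2.imwrite('pics/g4.png',cv2.convertScaleAbs(b,alpha=1.6))"
```

```text
shift tool mm [ 0.0898 -0.2746  0.0944] turn [ 0.0002 -0.0006 -0.0002] pos [ 485.4353 -192.2816  164.0944] yaw 5.1881257499809115 t 11.275 j [-0.0769  0.2306 -0.0969  0.0001 -1.2426  1.7382] F [-0.0406  0.2    -0.7473] 0.4440155333998196
```

View pics/g4.png

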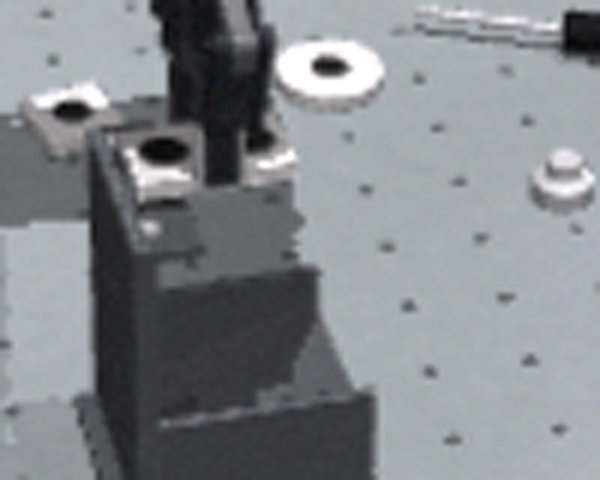

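The plate is level over the lip, with its rear pad above the shelf at crop position (165,150). Releasing.

apply_moves(rows=[[0,0,0,0,0,0,0.0854],[0,0,0,0,0,0,0.0854],[0,0,0,0,0,0,0.0854],[0,0,0,0,0,0,0.0854],[0,0,0,0,0,0,0.0854],[0,0,0,0,0,0,0.0854],[0,0,0,0,0,0,0.0854],[0,0,0,0,0,0,0.0854]])

```text
time: 12.32
eef_pos: [485.2, -192.2, 163.8]
tcp_rot: [-3.138, -0.142, 0.0]
contact_force: [0.4, 0.8, -1.0]
opening: 1.001
```

```bash
python3 -c "
from h import *
np.set_printoptions(precision=4,suppress=True)
s=ctrl.get_image('side')
b=cv2.resize(s[190:290,240:340],None,fx=6,fy=6,interpolation=2)
cv2.imwrite('pics/g5.png',cv2.convertScaleAbs(b,alpha=1.6))"
```

```text
(no output)
```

View pics/g5.png

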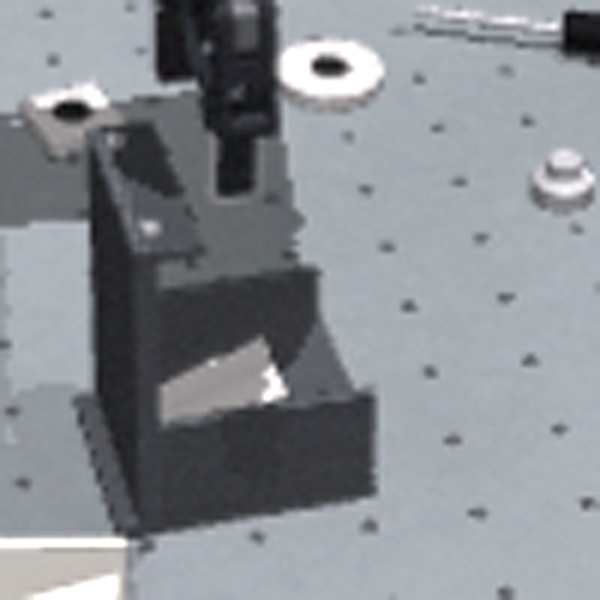

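The plate now lies on the ramp with its bare face up (crop ~(220,380)), so it turned over. I'll raise the arm clear and check from above.

apply_moves(rows=[[0,0,-0.015,0,0,0,0.0854],[0,0,-0.025,0,0,0,0.0854],[0,0,-0.025,0,0,0,0.0854],[0,-0.03,0,0,0,0,0.0854],[0,-0.03,0,0,0,0,0.0854],[0,-0.03,0,0,0,0,0.0854],[0,-0.03,0,0,0,0,0.0854],[0,-0.03,0,0,0,0,0.0854]])

```text
time: 13.38
eef_pos: [471.8, -42.0, 230.1]
tcp_rot: [3.138, 0.142, 0.003]
contact_force: [0.7, -0.4, -0.5]
opening: 1.0
```

apply_moves(rows=[[0,-0.03,0,0,0,0,0.0854],[0,-0.03,0,0,0,0,0.0854],[0,-0.03,0,0,0,0,0.0854],[0,-0.03,0,0,0,0,0.0854],[0,-0.03,0,0,0,0,0.0854],[0,-0.02,0,0,0,0,0.0854],[0,0,0,0,0,0,0.0854],[0,0,0,0,0,0,0.0854]])

```text
time: 14.38
eef_pos: [456.5, 126.2, 229.4]
tcp_rot: [-3.138, -0.142, -0.001]
contact_force: [-0.9, -0.1, -0.0]
opening: 0.998
```

```bash
python3 -c "
from h import *
np.set_printoptions(precision=1,suppress=True)
t=ctrl.get_image('top');s=ctrl.get_image('side');cv2.imwrite('pics/t6.png',t);cv2.imwrite('pics/s6.png',s)
a=cv2.resize(t[170:250,310:390],None,fx=5,fy=5,interpolation=2);b=cv2.resize(s[200:280,240:312],None,fx=5,fy=5,interpolation=2)
o=np.zeros((400,760,3),np.uint8);o[:,:400]=a;o[:,400:]=b;cv2.imwrite('pics/g6.png',cv2.convertScaleAbs(o,alpha=1.8))
o=ctrl.get_obs();print(o['time'],o['eef_pos'],o['joint_velocities'])
for r in blob(t,228,208,252,236,120,255,(60,900)): print('sq',r[0], onz('top',[r[1:3]],10))
for r in blob(t,320,175,375,215,80,255,(60,900)): print('pl',r[0], r[1:3],r[3])
"
```

```text
14.475 [456.4 125.9 229.2] [-0.  0. -0.  0.  0. -0.]
sq 467.71875 [[443.1  81.7  10. ]]
pl 199.1875 (345.9156338249137, 202.81173517414496) [[337.2 196.9]
 [353.9 195.6]
 [354.9 208.7]
 [338.3 210. ]]
pl 781.34375 (352.1572827927315, 184.05173545841166) [[319.6 174.6]
 [374.4 174.6]
 [374.4 207.4]
 [319.6 207.4]]
```

View pics/g6.png

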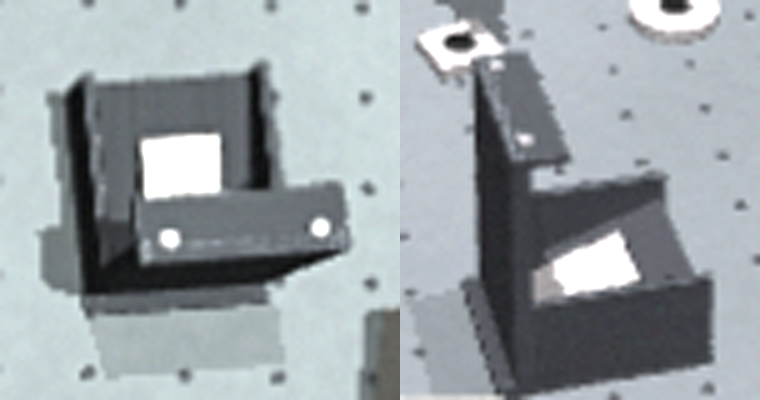

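Run:
```python
from h import *
np.set_printoptions(precision=1,suppress=True)
uv=[((a+.5)/5-.5+310,(b+.5)/5-.5+170) for a,b in [(140,140),(220,133)]]
c,d=ray("top",uv);t=np.radians(5.2);L=np.array([473,-193]);ex=np.array([np.cos(t),np.sin(t)]);ey=np.array([-ex[1],ex[0]])
for e in d:
    z=50
    for _ in range(30):
        X=c+e*(z-c[2])/e[2]; x=(X[:2]-L)@ex; z=12+(x+22)*np.tan(.349)+10/np.cos(.349)
    print("front corner lip frame",x,(X[:2]-L)@ey,z)
s0=cv2.imread("pics/side0.png");s6=cv2.imread("pics/s6.png")
for s in(s0,s6):
    for r in blob(s,240,200,264,217,150,255,(10,300)): print("sq side",r[:3])
    for r in blob(s,240,200,264,217,0,60,(4,60)): print("sqpad",r[:3],onz("side",[r[1:3]],10))
```

```text
front corner lip frame 43.697943584810595 21.484313056073383 46.548719380034136
front corner lip frame 44.53293894758969 -19.70202502696489 46.852570570478996
sq side (17.1875, 247.99621212121212, 209.76757575757574)
sq side (12.0625, 256.1884715025907, 207.36679620034542)
sqpad (5.84375, 255.03854723707664, 214.50066844919786) [[460.3  41.9  10. ]]
sqpad (15.34375, 261.8758486082824, 213.93440257976917) [[482.3  41.7  10. ]]
sqpad (11.75, 251.44281914893617, 207.92420212765958) [[453.1  80.9  10. ]]
sq side (22.875, 247.9804189435337, 209.24157559198542)
sqpad (5.0, 255.01822916666666, 214.64322916666666) [[460.2  41.1  10. ]]
sqpad (11.5625, 251.52297297297298, 207.86576576576576) [[453.4  81.2  10. ]]
```

```bash
python3 -c "
from rig import ctrl
print(ctrl.close_job())"
```

```text
the job is handed in; nothing more can be done
None
```

I picked up the long plate across its 40 mm width and held it level about 7 mm above the shelf of the dark stand. Its centre was about 13 mm out from the lip. When I opened the jaws it tipped over the lip and turned over. I handed the job in at about 14.5 s, with the arm clear and still; no verdict was reported.

**Plate:** both cameras show it bare face up, so pads down, on the ramp. Its front edge is about 44 mm out from the lip, square to the stand and within about 1 mm of centred. That fits its rear end resting on the wall at the ramp's foot. I had no exact rest point to compare with, so its 20 mm limit was judged from that geometry.

**Square plate:** the side view puts its pad within 0.5 mm of where it started. The last top-view check of it disagreed by about 10 mm. I put that down to the parked gripper overlapping it, since the blob measured was half as large again as at the start, but I did not re-check from above.

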